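# Rake the oak sticks into tight rows

## Robot

A 7-joint arm with a two-finger parallel gripper is mounted at the origin on the work surface. World frame = base frame: x ahead of the robot, y to its left, z up, the work surface at z = 0. Lengths are in mm, angles in degrees, forces in N, time in s.
With the tool pointing down it reaches from about 400 to 850 mm from the base axis. Payload 10.4 kg.
Tool frame: the origin (TCP) lies midway between the tips of the shut fingers; the grasp point (between the pads) lies 19 mm behind it (grip_point_offset is the distance from the TCP to the grasp point, in mm); z points along the fingers, y is the line along which they close (so a half turn about z gives the same grasp; the last joint's range is limited). The gripper opens to 87 mm and grips with 3 to 60 N. Pads are 19 mm wide; open, the fingers measure 117 mm over their backs; the gripper's body (75 mm by 190 mm) begins 51 mm behind the grasp point.
Start: joints at [63.564, 19.034, -3.707, 83.658, 1.238, 77.344, -5.071], TCP at [265.557, -565.802, 222.576] pointing down, gripper open.
Joint ranges: [-148.97, 148.97], [-28.65, 121.19], [-84.17, 76.75], [9.2, 138.47], [-72.65, 252.65], [3.7, 117.97], [-149.18, 149.18]. Speed limits (degrees/s): [127.2, 127.2, 159.86, 159.86, 180, 180, 180].

## Interface

Orientations are given as [roll, pitch, yaw] about the fixed x, y, z axes, in that order (R = Rz(yaw) Ry(pitch) Rx(roll)).
In Python, from cell import get_obs, camera, camera_info, sign_off, cut_out, grip_point_offset gives the robot as it stands.
- The arm moves only by the shell command python3 -m pendant 'ROWS'. ROWS is text: rows parted by semicolons, each of 7 numbers parted by spaces: the turn, a rotation vector about the tool's x, y, z in rad, then the shift along the tool's x, y, z in cm, then the opening, from -1 (shut) to 1 (fully open). A call has 1 to 20 rows; each row shifts and turns the commanded pose from where the row before left it, along the tool's axes as they then stand; what a row does not reach is not made up. A row lasts 1/12 s, in which the tool goes at most 41.7 mm and 7.16 degrees, less where a joint would pass 70% of its speed; a pose out of reach is approached as far as the arm can. A call is refused whole if a number of a shift passes 4.17 or a number of a turn 0.125, either way. A call with a gripper value outside its range is refused whole. The fingers move at their own pace and stop on an object; the grip force is fixed at half the most. Time passes only in rows, so rows that do not move let the fingers close. It gives the time, the measured TCP pose, the force, the opening and the grip force at its end, in the units of the state.
- get_obs(): the state, without advancing time (a new reading comes with each control period).
- camera(name): name is "scene" or "top" or "wrist"; returns (picture, depth): 400x640x3 uint8, red, green, blue; 400x640 float32, mm along the optical axis (not along the pixel's ray), 0 where there is no reading.
- camera_info(name): a dict with "fov_y" (degrees; the focal length in pixels is half the picture's height over the tangent of half this angle, whatever the lens; pixels are square), "cx", "cy" (the principal point, pixels), "cam_to_world" (4x4, takes a point from camera to world coordinates); the wrist camera has in their place "mount" (4x4, takes a point from camera to tool coordinates, whose origin is the TCP and whose axes are the flange's). Camera axes: x right, y down, z forward; pixel columns grow to the right and rows downward; lengths in mm; the calibration is good to about 2 mm. The wrist camera is an equidistant fisheye: a pixel r from the principal point sees the ray r / f radians off the axis. A picture is of the moment at which its call begins: read the wrist's pose just before it. camera_info takes no time and is no camera call.
- sign_off(): hands the job in; it is judged then, once.
Trained networks look in the newest picture that a camera, given by its name, has taken for a name from the list of things; names that differ only in an ending like _2 or _b are one class to them, and where a whole thing is asked for, a point or a joint stands for the part that bears it (a point fixed in the world has none). Each returns a list of dicts, best first, with "confidence" (0 to 1); they miss things now and then, are a little off and sometimes report something else, mostly with a low value. They report only what shows in the picture. A call takes as long as a camera call. They do not tell look-alikes from the thing itself.
- cut_out(camera, name): "region" (400x640 bool, what is visible of it) and "centre" ([row, column] in pixels, amid what is visible of it).
The state is a dict: "t": time; "qpos": joint angles; "qvel": joint speeds; "joint_efforts": joint torques, N m; "tcp_pos": TCP position; "eef_rot": TCP orientation; "contact_force": force on the tool from outside, world axes, zero at the start; "torque": the same for the moment, N m; "finger_gap": opening from 0.0 (shut) to 1.0 (fully open); "grasp_force": force on a finger pad.
Only numpy, scipy, OpenCV 4.12 (cv2) and the standard library are available. Lean on these libraries where they do the work, as an engineer would, in place of code of your own. Each camera call takes 0.05 s, during which the arm holds its last target. There are 200 camera calls.

## Task

Take the red-handled rake out of its stand and comb the five scattered oak sticks down the tray into flat parallel rows, side by side without gaps against the brass stop bar, pressing the pack home with the rake in a firm steady push of about nine newtons for a good half second, but without shifting the stop, which is only held by friction. Move the sticks with the rake alone, never with the gripper, then stand the rake upright in its stand again and let go; leave everything else on the bench where it is.

Things in the scene. Friction and masses are not known exactly. Their poses are not given: they have to be found in the camera images.
- tray: Fixed grey open tray, outside 184 (x) x 356 (y) x 22 mm high, walls and floor 6 mm thick; inner floor 172 x 344 mm. Origin: centre of its underside, on the bench. Its y axis runs along its length towards the end with the brass stop. At the -y end there is room for the rake: no stick starts nearer than 35 mm to that wall.
- stop: Brass stop bar across the tray near its +y end, 168 (x) x 18 (y) x 22 mm high, black pad on top. Held by friction: a push over about 13 N slides it along the tray's y axis; it must not shift (2 mm at most). Origin: middle of its working face (towards the tray's -y end), at the level of the tray's inner floor; axes parallel to the tray's. The sticks lie on its -y side.
- stick1: Loose square-edged rough-sawn oak stick lying in the tray, 100 mm long (own x axis), 16 mm high; its width is not gauged: between 10 and 24 mm, differing from stick to stick. About 26 g. Origin: centre of its underside; on the tray floor this is 6 mm above the tray's origin.
- stick2: Loose square-edged rough-sawn oak stick lying in the tray, 100 mm long (own x axis), 16 mm high; its width is not gauged: between 10 and 24 mm, differing from stick to stick. About 26 g. Origin: centre of its underside; on the tray floor this is 6 mm above the tray's origin.
- stick3: Loose square-edged rough-sawn oak stick lying in the tray, 100 mm long (own x axis), 16 mm high; its width is not gauged: between 10 and 24 mm, differing from stick to stick. About 26 g. Origin: centre of its underside; on the tray floor this is 6 mm above the tray's origin.
- stick4: Loose square-edged rough-sawn oak stick lying in the tray, 100 mm long (own x axis), 16 mm high; its width is not gauged: between 10 and 24 mm, differing from stick to stick. About 26 g. Origin: centre of its underside; on the tray floor this is 6 mm above the tray's origin.
- stick5: Loose square-edged rough-sawn oak stick lying in the tray, 100 mm long (own x axis), 16 mm high; its width is not gauged: between 10 and 24 mm, differing from stick to stick. About 26 g. Origin: centre of its underside; on the tray floor this is 6 mm above the tray's origin.
- rake: Hand rake, 0.22 kg, upright in its stand. Nine round steel tines (14 mm thick, 22 long, 17 apart) in a row along its x axis under a bar 150 x 14 mm (z 22 to 38 mm); above it a red handle block 90 (x) x 20 mm (y), z 38 to 86 mm. Origin: under the middle of the row, at the tine tips; z up. Grip the handle across its 20 mm from above, about 65 mm above the origin. Same when turned half round.
- stand: Fixed dark wooden trough for the rake, outside 176 (x) x 34 (y) x 30 mm high, walls and floor 6 mm; slot inside 164 x 22 mm. Origin: centre of its underside, on the bench. The rake stands in it, its row of tines along the stand's x axis, its origin 6 mm above the stand's. It may be on either side of the tray.
- tin: Fixed open green tin of corks, 110 x 70 x 50 mm high, to the other side of the tray. Origin: centre of underside. Bystander.
- bottle_a: Green sparkling-wine bottle standing, 88 mm across, 300 mm high, loose. Origin: centre of underside. Bystander.
- bottle_b: Second such bottle, same size, loose. Origin: centre of underside. Bystander.
- jar: Amber jar, 70 mm across, 100 mm high, loose. Origin: centre of underside. Bystander.
- mug: White mug, 76 mm across, 85 mm high, loose. Origin: centre of underside. Bystander.
- bung: Orange cask bung, 56 mm across, 40 mm high, loose. Origin: centre of underside. Bystander.
- brush: Hand brush lying on the bench, about 200 mm long, loose, handle along its x axis, bristles at the +x end. Bystander.
Mind the look-alikes: they are no part of the job. There is more than one size of the stand; the one meant has the size given above.

How it is judged (in metres and radians):
On the way, in this order (a step that is already met when the one before it is completed fails the run):
1. the rake is lifted clear of its stand (z of rake in the frame of stand above 0.04 m and angle between rake's own z axis and vertical below 0.3 rad), for 0.1 s.
2. the combed sticks are pressed against the stop by the rake with 4.5 N or more for 0.3 s (contact force between stop and anything else above 4.5 N and (contact force between rake and stick1 above 3 N or contact force between rake and stick2 above 3 N or contact force between rake and stick3 above 3 N or contact force between rake and stick4 above 3 N or contact force between rake and stick5 above 3 N) and angle between the x axis of each of stick1, stick2, stick3, stick4, stick5 and the x axis of stop, either way round below 0.08 rad and y of stick1 in the frame of stop between -0.105 and 0 m and z of each of stick1, stick2, stick3, stick4, stick5 in the frame of stop below 0.005 m and angle between each of stick1, stick2, stick3, stick4, stick5's own x axis and vertical above 1.48 rad and y of stick2 in the frame of stop between -0.105 and 0 m and y of stick3 in the frame of stop between -0.105 and 0 m and y of stick4 in the frame of stop between -0.105 and 0 m and y of stick5 in the frame of stop between -0.105 and 0 m), for 0.3 s.
At the end, for the whole second after the job is handed in: Five sticks at rest, flat on the tray floor, parallel to the stop within 0.08 rad, each centre within 105 mm of the stop's face; stop shifted under 2 mm; rake at rest, upright (0.15 rad), in its stand, on its floor, within 15 mm of its middle and 0.15 rad of its direction (angle between the x axis of each of stick1, stick2, stick3, stick4, stick5 and the x axis of stop, either way round below 0.08 rad and y of stick1 in the frame of stop between -0.105 and 0 m and z of each of stick1, stick2, stick3, stick4, stick5 in the frame of stop below 0.005 m and angle between each of stick1, stick2, stick3, stick4, stick5's own x axis and vertical above 1.48 rad and y of stick2 in the frame of stop between -0.105 and 0 m and y of stick3 in the frame of stop between -0.105 and 0 m and y of stick4 in the frame of stop between -0.105 and 0 m and y of stick5 in the frame of stop between -0.105 and 0 m and distance of stop from where it was at the start of the episode below 0.002 m and horizontal distance between rake and stand below 0.015 m and z of rake in the frame of stand below 0.012 m and angle between rake's own z axis and vertical below 0.15 rad and angle between the x axis of rake and the x axis of stand, either way round below 0.15 rad and linear speed of each of rake, stick1, stick2, stick3, stick4, stick5 below 0.02 m/s); the robot touches nothing.
It fails at once if the stop bar is shifted by more than 2 mm (distance of stop from where it was at the start of the episode above 0.002 m).
It fails at once if the gripper touches a stick (contact force between any of the fingers, the arm and stick1 above 0.3 N or contact force between any of the fingers, the arm and stick2 above 0.3 N or contact force between any of the fingers, the arm and stick3 above 0.3 N or contact force between any of the fingers, the arm and stick4 above 0.3 N or contact force between any of the fingers, the arm and stick5 above 0.3 N).
It fails at once if a bystander is shifted by more than 20 mm (distance of any of bottle_a, bottle_b, jar, mug, bung, brush from where it was at the start of the episode above 0.02 m).
It also fails if it takes over 67 s, if anything falls off the work surface, if the arm or the gripper's body presses on something with over 40 N, if the wrist force passes 120 N, or if a joint passes its speed limit or range.

## Working session

There is one attempt and no reset: what is moved stays moved. The work goes in short steps, Python scripts to look and compute and a shell command to move; the robot and the scene stay as the last step left them, time stands still between calls to the robot, and variables do not carry over. Pictures are saved under pics/ and viewed, at most 11 in all, crops included, and the job is handed in when it is done.

```bash
ls; mkdir -p pics; cat > h.py <<'E'
import numpy as np, cv2
from cell import *
def K(n):
    i=camera_info(n); f=200/np.tan(np.radians(i["fov_y"]/2)); return f,i["cx"],i["cy"],np.array(i["cam_to_world"])
def cloud(n,d):
    f,cx,cy,T=K(n); v,u=np.mgrid[0:400,0:640]
    P=np.stack([(u-cx)/f*d,(v-cy)/f*d,d,np.ones_like(d)],-1)@T.T
    P=P[...,:3]; P[d==0]=np.nan; return P
E
python3 - <<'E'
from h import *
print(get_obs())
for n in("scene","top"):
    p,d=camera(n); cv2.imwrite(f"pics/{n}0.png",p[...,::-1]); np.savez(f"{n}0.npz",p=p,d=d); print(camera_info(n))
    P=cloud(n,d)
    for k in("tray","stop","stick1","rake","stand","tin"):
        for c in cut_out(n,k)[:6]:
            r=c["region"]&(d>0); q=P[r]
            if len(q): print(n,k,round(c["confidence"],2),np.round(c["centre"]),np.median(q,0).round(),np.percentile(q,[2,98],axis=0).round().tolist(),len(q))
E
```

```text
pics
{'t': 0.0, 'qpos': array([63.56275795, 19.07162298, -3.707255  , 83.70714888,  1.2369887 ,
       77.34484911, -5.07310092]), 'qvel': array([ 0.02132058, -0.01332068,  0.01654864, -0.04477786, -0.1104535 ,
       -0.03731541,  0.01915936]), 'joint_efforts': array([ 3.61159243e-05, -6.23264694e+01,  2.45942292e-02, -3.89898777e+01,
       -6.12981850e-02,  3.97380267e-02,  2.02394149e-04]), 'tcp_pos': array([ 265.36848693, -565.41624572,  221.74826577]), 'eef_rot': array([-1.79916274e+02,  3.36271117e-03,  2.51412413e+01]), 'contact_force': array([-0.70317753, -0.07155045,  0.05300749]), 'torque': array([ 0.02141276,  0.05327361, -0.01448711]), 'grasp_force': 0.0, 'finger_gap': 1.0014048109319416}
{'fov_y': 56.178097174510754, 'cx': 323.53440053727655, 'cy': 198.99557633867423, 'cam_to_world': array([[ 6.32174349e-01,  6.53867312e-01, -4.15707988e-01,
         9.28173146e+02],
       [ 7.74785371e-01, -5.38962578e-01,  3.30495034e-01,
        -3.45475897e+02],
       [-7.95114933e-03, -5.31014950e-01, -8.47325145e-01,
         9.15045543e+02],
       [ 0.00000000e+00,  0.00000000
[... 2429 characters left out ...]
.] [[557.0, -46.0, 13.0], [651.0, -26.0, 26.0]] 261
top rake 0.96 [187. 204.] [508. 323.  74.] [[440.0, 310.0, 26.0], [573.0, 343.0, 95.0]] 516
top stand 0.86 [298. 186.] [211. 365.  17.] [[104.0, 320.0, -1.0], [321.0, 403.0, 42.0]] 1867
top stand 0.82 [196. 211.] [494. 319.  25.] [[421.0, 297.0, 1.0], [590.0, 359.0, 34.0]] 412
top stand 0.73 [241. 248.] [371. 212.   8.] [[313.0, 194.0, -1.0], [432.0, 227.0, 24.0]] 434
top stand 0.32 [167. 310.] [584.  54.  21.] [[538.0, 32.0, 5.0], [629.0, 75.0, 25.0]] 252
top stand 0.28 [156. 323.] [620.   3.  21.] [[576.0, -7.0, 16.0], [669.0, 15.0, 26.0]] 219
top tin 0.57 [207. 440.] [ 476. -326.   36.] [[421.0, -362.0, -1.0], [530.0, -282.0, 51.0]] 1240
```

View pics/top0.png

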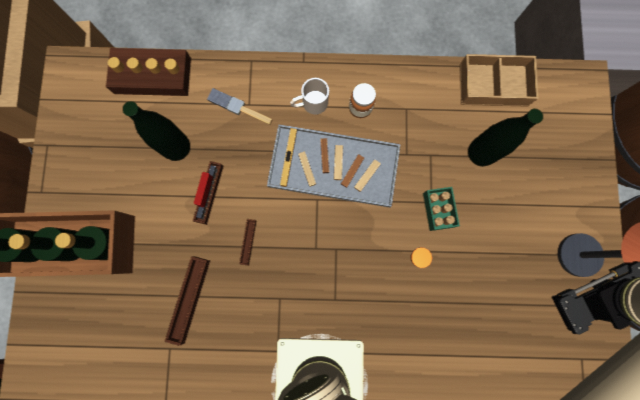

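View pics/scene0.png

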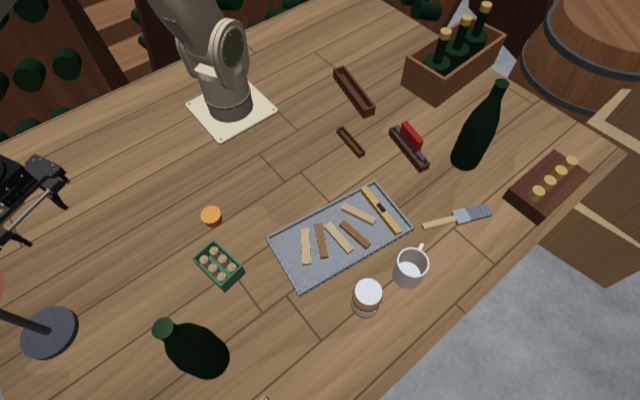

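```bash
python3 - <<'E'
from h import *
def rect(n,P,m,lab):
    q=P[m][:,:2]; q=q[~np.isnan(q).any(1)]
    r=cv2.minAreaRect(q.astype(np.float32)); c=cv2.boxPoints(r)
    print(n,lab,len(q),np.round(r[0],1),np.round(r[1],1),round(r[2],2), "z",np.nanmedian(P[m][:,2]).round(1))
for n in("scene","top"):
    z=np.load(n+"0.npz"); p=z["p"]; d=z["d"]; P=cloud(n,d); X,Y,Z=P[...,0],P[...,1],P[...,2]
    hsv=cv2.cvtColor(p,cv2.COLOR_RGB2HSV); red=((hsv[...,0]<8)|(hsv[...,0]>172))&(hsv[...,1]>120)
    rect(n,P,red&(X>400)&(X<600)&(Y>280)&(Y<380)&(Z>80),"handle top")
    rect(n,P,(X>400)&(X<620)&(Y>270)&(Y<380)&(Z>25)&(Z<36),"stand top")
    box=(X>460)&(X<730)&(Y>-230)&(Y<180)
    rect(n,P,box&(Z>-2)&(Z<40)&(Z>15),"tray top")
    rect(n,P,box&(Z>26)&(Z<34)&(Y>60),"stop")
    camera(n)
    for c in cut_out(n,"stick1")[:6]:
        r=c["region"]&(d>0)&(Z>18)&(Z<26); rect(n,P,r,"stick")
E
```

```text
scene handle top 205 [507.7 322.9] [20.  88.1] 77.82 z 91.1
scene stand top 235 [507.2 325.1] [ 37.2 177.6] 78.51 z 29.8
scene tray top 3003 [605.7  -5.7] [401.8 198.9] 81.8 z 22.3
scene stop 321 [622.4 116.9] [ 68.6 174.9] 75.29 z 28.9
scene stick 285 [ 569.1 -123.4] [ 21.8 100.1] 55.23 z 22.4
scene stick 255 [ 6.24e+02 -5.00e-01] [99.6 20.7] 5.47 z 22.3
scene stick 261 [582.4 -81.5] [20.7 97.9] 60.92 z 22.5
scene stick 285 [604.1 -40. ] [ 23.7 100.9] 88.31 z 22.4
top handle top 262 [506.1 327.3] [19.2 89.3] 78.29 z 91.0
top stand top 286 [507.5 329.4] [ 35.6 175.2] 77.72 z 29.5
top tray top 2543 [605.1  -3.7] [397.9 197.1] 81.62 z 21.4
top stop 274 [619.  122.8] [ 64.3 180.9] 76.87 z 28.4
top stick 223 [583.7  53.1] [99.2 19.8] 20.44 z 21.6
top stick 201 [623.5   3.5] [101.1  18.9] 5.02 z 21.6
top stick 209 [580.1 -76.3] [19.6 98. ] 61.91 z 21.4
top stick 232 [ 568.6 -119.2] [21.6 99.4] 55.37 z 21.3
```

The top view shows the rake (205,190) standing in the right-size stand (about 176 mm). The tray is at (335,165), with the stop on its left (288,158) and five sticks to the right. The scene view agrees. The other two troughs, at (187,300) and (248,242), are decoys.

```bash
cat >> h.py <<'E'
from scipy.spatial.transform import Rotation as Ro
def to(x,y,z,yaw):
    o=get_obs(); R=Ro.from_euler("xyz",o["eef_rot"],degrees=True); G=Ro.from_euler("xyz",[180,0,yaw],degrees=True)
    dp=np.array([x,y,z])-o["tcp_pos"]
    print("at",o["tcp_pos"].round(1),o["eef_rot"].round(2),"rotvec",(R.inv()*G).as_rotvec().round(4),"shift cm (now frame)",(R.inv().apply(dp)/10).round(3),"(after turn)",(G.inv().apply(dp)/10).round(3))
E
python3 - <<'E'
from h import *
to(480,0,222,-12)
for n in("scene","top"):
    p,d=camera(n); P=cloud(n,d); Z=P[...,2]
    for k,zl,zh in(("tray",12,40),("stop",24,40)):
        cs=cut_out(n,k)
        if not cs: continue
        r=cs[0]["region"]&(d>0)
        q=P[r&(Z>zl)&(Z<zh)][:,:2].astype(np.float32); print(n,k,cs[0]["confidence"],cv2.minAreaRect(q))
        # edges robust: project in yaw frame
        for a in(-7.5,-8.5):
            a=np.radians(a); X=q@[np.cos(a),np.sin(a)]; Y=q@[-np.sin(a),np.cos(a)]; print("  ",np.degrees(a),np.percentile(X,[0,1,99,100]).round(1),np.percentile(Y,[0,1,99,100]).round(1))
E
```

```text
at [ 265.6 -565.8  222.6] [179.99   0.    25.14] rotvec [ 1.000e-04 -0.000e+00  6.483e-01] shift cm (now frame) [ 43.453 -42.108   0.054] (after turn) [ 9.2120e+00 -5.9803e+01  5.9000e-02]
scene tray 0.64 ((596.373779296875, -27.421630859375), (356.56817626953125, 185.6027374267578), 81.82569122314453)
   -7.499999999999999 [500.5 503.5 687.6 688.6] [-128.4 -127.1  227.5  229.2]
   -8.5 [500.9 503.3 686.4 687.5] [-117.5 -116.9  237.7  239.3]
scene stop 0.63 ((615.524169921875, 102.0736083984375), (19.80881690979004, 167.17282104492188), 81.05833435058594)
   -7.499999999999999 [513.3 517.8 679.6 680.6] [171.6 171.9 191.3 192.1]
   -8.5 [510.1 514.6 676.4 677.3] [182.1 182.7 201.3 202. ]
top tray 0.62 ((596.57666015625, -23.79595947265625), (356.776611328125, 185.70529174804688), 81.92857360839844)
   -7.499999999999999 [500.2 501.2 686.7 688. ] [-124.5 -122.7  231.2  233. ]
   -8.5 [500.4 501.1 684.8 686.5] [-113.9 -112.3  241.6  243.1]
top stop 0.57 ((613.6699829101562, 106.57870483398438), (18.205312728881836, 164.62741088867188), 81.87952423095703)
   -7.499999999999999 [512.2 513.7 675.7 676.8] [176.3 176.7 194.8 195.5]
   -8.5 [508.9 510.3 672.4 673.5] [186.7 187.  204.9 205.4]
```

```bash
python3 -m pendant '0 0 0.108 0 0 0 1;0 0 0.108 0 0 0 1;0 0 0.108 0 0 0 1;0 0 0.108 0 0 0 1;0 0 0.108 0 0 0 1;0 0 0.108 0 0 0 1'; python3 -c "
from h import *
to(470,0,222,-12); to(480,0,222,-12)"
```

```text
t: 1.7
tcp_pos: [265.6, -565.8, 222.6]
eef_rot: [180.0, -0.0, -12.3]
contact_force: [0.4, 0.3, -0.5]
finger_gap: 0.999
grasp_force: 0.0
at [ 265.6 -565.8  222.6] [ 1.800e+02 -1.000e-02 -1.229e+01] rotvec [ 0.     -0.0001 -0.0051] shift cm (now frame) [ 7.9290e+00 -5.9635e+01  5.7000e-02] (after turn) [ 8.2340e+00 -5.9594e+01  5.7000e-02]
at [ 265.6 -565.8  222.6] [ 1.800e+02 -1.000e-02 -1.229e+01] rotvec [ 0.     -0.0001 -0.0051] shift cm (now frame) [ 8.9060e+00 -5.9848e+01  5.7000e-02] (after turn) [ 9.2120e+00 -5.9802e+01  5.7000e-02]
```

```bash
python3 -m pendant '0 0 0 .56 -3.74 0 1;0 0 0 .56 -3.74 0 1;0 0 0 .56 -3.74 0 1;0 0 0 .56 -3.74 0 1;0 0 0 .56 -3.74 0 1;0 0 0 .56 -3.74 0 1;0 0 0 .56 -3.74 0 1;0 0 0 .56 -3.74 0 1;0 0 0 .56 -3.74 0 1;0 0 0 .56 -3.74 0 1;0 0 0 .56 -3.74 0 1;0 0 0 .56 -3.74 0 1;0 0 0 .56 -3.74 0 1;0 0 0 .56 -3.74 0 1;0 0 0 .56 -3.74 0 1;0 0 0 .56 -3.74 0 1'; python3 -c "
from h import *
to(507,326,200,-12)"
```

```text
t: 3.03
tcp_pos: [477.8, 2.7, 222.9]
eef_rot: [180.0, -0.1, -12.0]
contact_force: [1.2, -0.7, -0.4]
finger_gap: 0.998
grasp_force: 0.0
at [477.8   2.7 222.9] [ 1.7999e+02 -6.0000e-02 -1.2000e+01] rotvec [ 0.0002 -0.001   0.    ] shift cm (now frame) [ -3.868 -32.227   2.282] (after turn) [ -3.866 -32.226   2.292]
```

```bash
python3 -m pendant '0 0 0 -.43 -3.58 .25 1;0 0 0 -.43 -3.58 .25 1;0 0 0 -.43 -3.58 .25 1;0 0 0 -.43 -3.58 .25 1;0 0 0 -.43 -3.58 .25 1;0 0 0 -.43 -3.58 .25 1;0 0 0 -.43 -3.58 .25 1;0 0 0 -.43 -3.58 .25 1;0 0 0 -.43 -3.58 .25 1;0 0 0 0 0 0 1;0 0 0 0 0 0 1;0 0 0 0 0 0 1'; cat >>h.py <<'E'
def wcloud(d,o):
    i=camera_info("wrist"); f=200/np.tan(np.radians(i["fov_y"]/2)); v,u=np.mgrid[0:400,0:640]
    a,b=u-i["cx"],v-i["cy"]; r=np.hypot(a,b)+1e-9; t=r/f; k=np.tan(t)/r*d
    P=np.stack([a*k,b*k,d,np.ones_like(d)],-1)@np.array(i["mount"]).T
    T=P[...,:3]; W=Ro.from_euler("xyz",o["eef_rot"],degrees=True).apply(T.reshape(-1,3)).reshape(T.shape)+o["tcp_pos"]
    W[(d==0)|(t>1.4)]=np.nan; return W
E
python3 - <<'E'
from h import *
to(507,326,200,-12)
o=get_obs(); p,d=camera("wrist"); cv2.imwrite("pics/w1.png",p[...,::-1]); P=wcloud(d,o); print(camera_info("wrist"))
hsv=cv2.cvtColor(p,cv2.COLOR_RGB2HSV); red=((hsv[...,0]<8)|(hsv[...,0]>172))&(hsv[...,1]>120)
X,Y,Z=P[...,0],P[...,1],P[...,2]
for l,m in(("handle",red&(Z>80)),("stand",(X>400)&(X<620)&(Y>270)&(Y<380)&(Z>24)&(Z<35))):
    q=P[m&~np.isnan(X)]; print(l,len(q),cv2.minAreaRect(q[:,:2].astype(np.float32)),np.median(q,0))
E
```

```text
t: 4.03
tcp_pos: [506.6, 323.9, 199.8]
eef_rot: [180.0, -0.0, -12.0]
contact_force: [0.5, 0.4, 0.5]
finger_gap: 0.998
grasp_force: 0.0
at [506.6 323.9 199.8] [179.96  -0.   -11.99] rotvec [ 0.0007 -0.      0.0002] shift cm (now frame) [-0.005 -0.216 -0.017] (after turn) [-0.005 -0.216 -0.017]
{'fov_y': 65.70646984690485, 'cx': 316.12454709554277, 'cy': 196.8541820395915, 'mount': array([[-1.12202437e-04, -9.59796627e-01, -2.80696316e-01,
         7.57913606e+01],
       [ 9.99999993e-01, -1.21330859e-04,  1.51427462e-05,
        -2.25689923e-01],
       [-4.85910817e-05, -2.80696312e-01,  9.59796634e-01,
        -1.61380237e+02],
       [ 0.00000000e+00,  0.00000000e+00,  0.00000000e+00,
         1.00000000e+00]])}
handle 2056 ((506.6865539550781, 326.8014221191406), (20.126209259033203, 88.24795532226562), 78.34783172607422) [509.16124809 326.02713828  90.84661717]
stand 1630 ((506.6328125, 327.5835876464844), (34.73311233520508, 174.35281372070312), 77.74017333984375) [520.61443411 327.0374531   28.92556255]
```

View pics/w1.png

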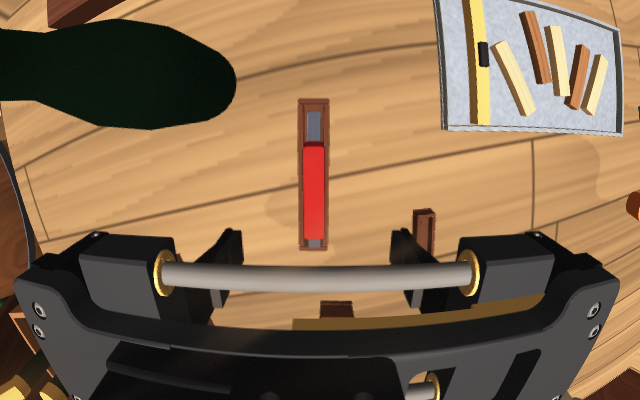

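```bash
python3 -m pendant '0 0 0 0 -.25 3 1;0 0 0 0 0 3 1;0 0 0 0 0 3 1;0 0 0 0 0 2.5 1;0 0 0 0 0 2 1;0 0 0 0 0 1.3 1;0 0 0 0 0 0 1;0 0 0 0 0 0 -1;0 0 0 0 0 0 -1;0 0 0 0 0 0 -1;0 0 0 0 0 0 -1;0 0 0 0 0 0 -1;0 0 0 0 0 0 -1;0 0 0 0 0 0 -1;0 0 0 0 0 0 -1;0 0 0 0 0 0 -1;0 0 0 0 0 0 -1'
```

```text
t: 5.5
tcp_pos: [507.0, 326.6, 52.0]
eef_rot: [180.0, -0.0, -12.0]
contact_force: [0.1, 0.2, -0.4]
finger_gap: 0.324
grasp_force: 0.0
```

```bash
python3 -m pendant '0 0 0 0 0 0 -1;0 0 0 0 0 0 -1;0 0 0 0 0 0 -1;0 0 0 0 0 0 -1;0 0 0 0 0 0 -1;0 0 0 0 0 0 -1;0 0 0 0 0 0 -1;0 0 0 0 0 0 -1'; python3 -m pendant '0 0 0 0 0 -1 -1;0 0 0 0 0 -2 -1;0 0 0 0 0 -3 -1;0 0 0 0 0 -3 -1;0 0 0 0 0 0 -1;0 0 0 0 0 0 -1;0 0 0 0 0 0 -1'; python3 - <<'E'
from h import *
a=np.radians(-8.15); 
for yy in(-150,-152): print(596.5-np.sin(a)*yy,-25.6+np.cos(a)*yy)
to(596.5-np.sin(a)*-152,-25.6+np.cos(a)*-152,140,-8.15)
E
```

```text
t: 6.17
tcp_pos: [507.0, 326.6, 52.0]
eef_rot: [180.0, -0.0, -12.0]
contact_force: [0.8, -0.1, -1.7]
finger_gap: 0.225
grasp_force: 30.0
t: 6.75
tcp_pos: [506.8, 326.3, 141.7]
eef_rot: [180.0, 0.0, -12.0]
contact_force: [-0.3, -0.4, -2.1]
finger_gap: 0.23
grasp_force: 30.0
575.235229479744 -174.08504818573772
574.9516992061406 -176.06484882821422
at [506.8 326.3 141.7] [ 1.7996e+02  1.0000e-02 -1.1990e+01] rotvec [ 0.0006  0.0002 -0.067 ] shift cm (now frame) [17.103 47.721  0.199] (after turn) [13.87  48.759  0.172]
```

```bash
python3 -m pendant '0 0 -0.067 0 0 0 -1;0 0 0 1.067 3.76 0 -1;0 0 0 1.067 3.76 0 -1;0 0 0 1.067 3.76 0 -1;0 0 0 1.067 3.76 0 -1;0 0 0 1.067 3.76 0 -1;0 0 0 1.067 3.76 0 -1;0 0 0 1.067 3.76 0 -1;0 0 0 1.067 3.76 0 -1;0 0 0 1.067 3.76 0 -1;0 0 0 1.067 3.76 0 -1;0 0 0 1.067 3.76 0 -1;0 0 0 1.067 3.76 0 -1;0 0 0 1.067 3.76 0 -1;0 0 0 0 0 4 -1;0 0 0 0 0 0 -1;0 0 0 0 0 0 -1;0 0 0 0 0 0 -1'; python3 - <<'E'
from h import *
a=np.radians(-8.15); 
to(596.5-np.sin(a)*-154,-25.6+np.cos(a)*-154,60,-8.15)
p,d=camera("wrist"); cv2.imwrite("pics/w2.png",p[...,::-1])
p,d=camera("scene"); cv2.imwrite("pics/s2.png",cv2.resize(p[160:320,230:450],None,fx=3.5,fy=3.5)[...,::-1])
E
```

```text
t: 8.25
tcp_pos: [575.2, -175.4, 102.3]
eef_rot: [-180.0, 0.0, -8.0]
contact_force: [0.4, -0.1, -0.5]
finger_gap: 0.229
grasp_force: 30.0
at [ 575.2 -175.4  102.3] [-1.7995e+02  5.0000e-02 -8.0500e+00] rotvec [-0.0008  0.0008  0.0018] shift cm (now frame) [-0.008  0.268  4.233] (after turn) [-0.011  0.265  4.233]
```

View pics/w2.png

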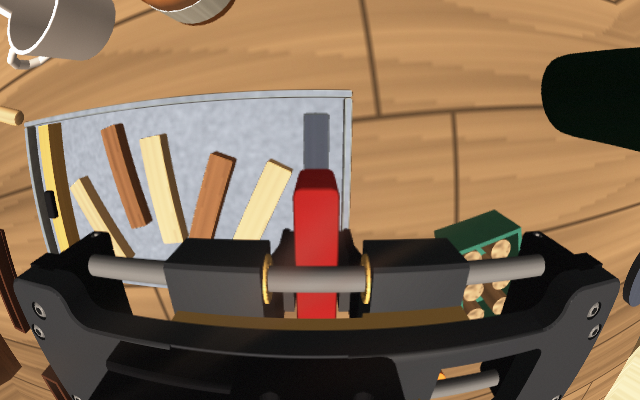

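View pics/s2.png

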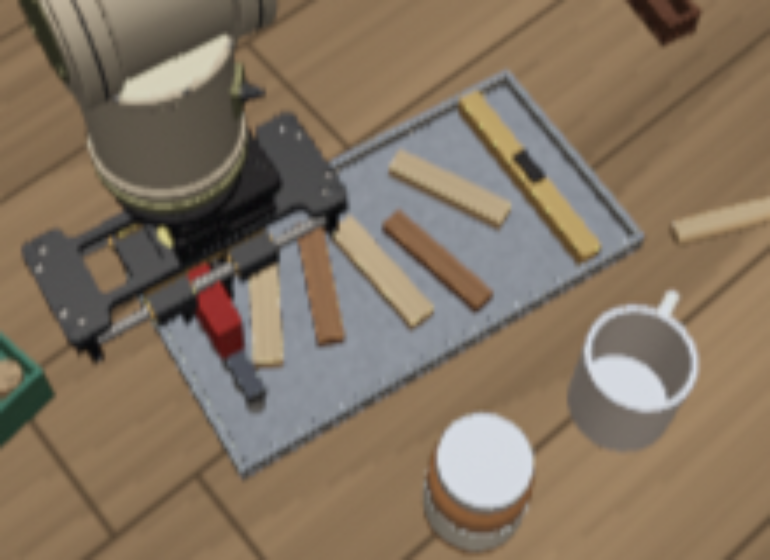

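```bash
python3 -m pendant '0 0 0.002 0 .26 0 -1;0 0 0 0 0 2 -1;0 0 0 0 0 1.5 -1;0 0 0 0 0 1 -1;0 0 0 0 0 .26 -1;0 0 0 0 0 0 -1;0 0 0 0 0 0 -1'; python3 - <<'E'
from h import *
a=np.radians(-8.15); 
for yy in(-154,30): to(596.5-np.sin(a)*yy,-25.6+np.cos(a)*yy,54.5,-8.15)
E
```

```text
t: 8.93
tcp_pos: [575.3, -179.5, 55.4]
eef_rot: [180.0, -0.1, -8.3]
contact_force: [-0.4, 0.5, -2.2]
finger_gap: 0.226
grasp_force: 30.0
at [ 575.3 -179.5   55.4] [ 1.7999e+02 -7.0000e-02 -8.2500e+00] rotvec [ 0.0002 -0.0012 -0.0018] shift cm (now frame) [-0.085 -0.137  0.091] (after turn) [-0.085 -0.137  0.092]
at [ 575.3 -179.5   55.4] [ 1.7999e+02 -7.0000e-02 -8.2500e+00] rotvec [ 0.0002 -0.0012 -0.0018] shift cm (now frame) [ -0.118 -18.537   0.088] (after turn) [ -0.085 -18.537   0.092]
```

```bash
python3 -m pendant '0 0 0 0 -.6 .05 -1;0 0 0 0 -.6 0 -1;0 0 0 0 -.6 0 -1;0 0 0 0 -.6 0 -1;0 0 0 0 -.6 0 -1;0 0 0 0 -.6 0 -1;0 0 0 0 -.6 0 -1;0 0 0 0 -.6 0 -1;0 0 0 0 -.6 0 -1;0 0 0 0 -.6 0 -1;0 0 0 0 -.6 0 -1;0 0 0 0 -.6 0 -1;0 0 0 0 -.6 0 -1;0 0 0 0 -.6 0 -1;0 0 0 0 -.6 0 -1;0 0 0 0 -.6 0 -1;0 0 0 0 -.6 0 -1;0 0 0 0 -.6 0 -1;0 0 0 0 -.6 0 -1;0 0 0 0 -.6 0 -1'; python3 - <<'E'
from h import *
a=np.radians(-8.15); 
for yy in(30,): to(596.5-np.sin(a)*yy,-25.6+np.cos(a)*yy,54.5,-8.15)
p,d=camera("wrist"); cv2.imwrite("pics/w3.png",p[...,::-1])
E
```

```text
t: 10.6
tcp_pos: [592.0, -60.2, 54.0]
eef_rot: [180.0, -0.0, -8.3]
contact_force: [1.4, -0.1, -2.0]
finger_gap: 0.229
grasp_force: 30.0
at [592.  -60.2  54. ] [179.99  -0.    -8.27] rotvec [ 0.0001 -0.0001 -0.0021] shift cm (now frame) [-0.063 -6.491 -0.054] (after turn) [-0.049 -6.492 -0.053]
```

View pics/w3.png

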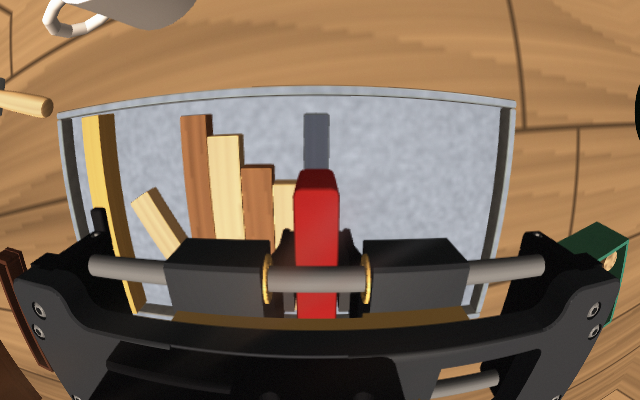

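Four sticks are lying parallel ahead of the rake, at columns 180–300 of the picture. The fifth, near (155,225), is still skewed in front of the stop at column 95.

```bash
python3 -m pendant '0 0 0 0 -.3 0 -1;0 0 0 0 -.3 0 -1;0 0 0 0 -.3 0 -1;0 0 0 0 -.3 0 -1;0 0 0 0 -.3 0 -1;0 0 0 0 -.3 0 -1;0 0 0 0 -.3 0 -1;0 0 0 0 -.3 0 -1;0 0 0 0 -.3 0 -1;0 0 0 0 -.3 0 -1'; python3 -m pendant '0 0 0 0 -.2 0 -1;0 0 0 0 -.2 0 -1;0 0 0 0 -.2 0 -1;0 0 0 0 -.2 0 -1;0 0 0 0 -.2 0 -1;0 0 0 0 0 0 -1'; python3 - <<'E'
from h import *
p,d=camera("wrist"); cv2.imwrite("pics/w4.png",p[...,::-1])
a=np.radians(-8.15); 
to(596.5-np.sin(a)*30,-25.6+np.cos(a)*30,54,-8.15)
o=get_obs();P=wcloud(d,o)
q=P-[596.5,-25.6,0]; yt=-np.sin(a)*q[...,0]*-1*-1+np.cos(a)*q[...,1]; xt=np.cos(a)*q[...,0]+np.sin(a)*q[...,1]
m=(abs(xt)<80)&(yt>-20)&(yt<135)&(P[...,2]>15)&(P[...,2]<33)
# occupied profile along tray y, for some x strips (z>15: sticks/stop)
for lo in(-40,-10,20,40): 
    s=m&(xt>lo)&(xt<lo+10); h,_=np.histogram(yt[s],np.arange(0,136,2)); print(lo,h.tolist())
E
```

```text
t: 11.48
tcp_pos: [596.3, -30.8, 54.0]
eef_rot: [180.0, -0.0, -8.3]
contact_force: [-0.2, -1.4, -2.4]
finger_gap: 0.227
grasp_force: 30.0
t: 11.98
tcp_pos: [597.8, -20.5, 54.0]
eef_rot: [-180.0, -0.0, -8.2]
contact_force: [0.1, 0.2, -1.7]
finger_gap: 0.227
grasp_force: 30.0
at [597.8 -20.6  54. ] [-179.98   -0.     -8.24] rotvec [-0.0004 -0.0001 -0.0015] shift cm (now frame) [-0.059 -2.488 -0.004] (after turn) [-0.055 -2.488 -0.005]
-40 [0, 0, 0, 0, 0, 0, 0, 0, 0, 0, 0, 0, 0, 0, 0, 0, 0, 0, 0, 0, 0, 0, 0, 0, 0, 0, 0, 0, 0, 0, 0, 0, 0, 0, 0, 0, 0, 0, 0, 0, 0, 0, 0, 0, 0, 0, 0, 0, 0, 0, 0, 0, 0, 0, 0, 0, 0, 0, 0, 0, 2, 6, 0, 0, 0, 0, 0]
-10 [0, 0, 0, 0, 0, 0, 0, 0, 0, 0, 7, 15, 12, 10, 23, 42, 36, 40, 39, 37, 39, 37, 38, 40, 35, 37, 35, 36, 41, 36, 38, 33, 38, 36, 34, 37, 36, 31, 36, 33, 35, 35, 31, 35, 30, 33, 38, 20, 2, 60, 36, 31, 30, 30, 29, 30, 31, 27, 30, 7, 39, 89, 59, 2, 0, 0, 0]
20 [0, 0, 0, 0, 0, 0, 0, 0, 0, 15, 37, 41, 42, 42, 41, 41, 41, 48, 45, 44, 45, 43, 45, 45, 42, 46, 42, 43, 40, 44, 43, 37, 45, 39, 41, 43, 38, 41, 32, 46, 40, 36, 38, 41, 32, 43, 30, 35, 0, 0, 0, 0, 0, 0, 0, 0, 0, 0, 0, 0, 52, 98, 33, 30, 33, 30, 29]
40 [0, 0, 0, 0, 0, 0, 0, 0, 0, 0, 0, 0, 0, 0, 0, 0, 0, 0, 0, 0, 0, 0, 0, 0, 0, 0, 0, 39, 50, 45, 44, 44, 48, 42, 43, 45, 39, 43, 38, 43, 38, 44, 38, 40, 37, 36, 39, 29, 2, 0, 0, 0, 0, 0, 0, 0, 0, 0, 0, 0, 60, 104, 33, 31, 32, 32, 32]
```

View pics/w4.png

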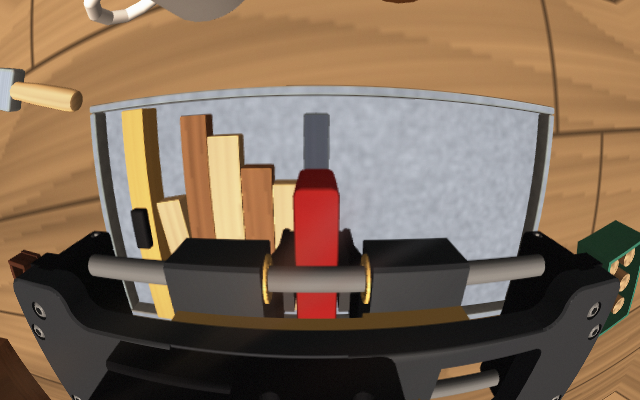

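The fifth stick has swung nearly parallel and sits in a gap of about 24 mm in front of the stop. From here I'll creep.

```bash
python3 -m pendant '0 0 0.0015 0 -.05 0 -1;0 0 0 0 -.05 0 -1;0 0 0 0 -.05 0 -1;0 0 0 0 -.05 0 -1;0 0 0 0 -.05 0 -1;0 0 0 0 -.05 0 -1'; python3 -m pendant '0 0 0 0 -.04 0 -1;0 0 0 0 -.03 0 -1;0 0 0 0 -.03 0 -1';python3 - <<'E'
from h import *
o=get_obs(); p,d=camera("wrist");P=wcloud(d,o)
a=np.radians(-8.15);q=P-[596.5,-25.6,0]; yt=-np.sin(a)*q[...,0]+np.cos(a)*q[...,1]; xt=np.cos(a)*q[...,0]+np.sin(a)*q[...,1]
m=(abs(xt)<80)&(yt>-20)&(yt<135)&(P[...,2]>15)&(P[...,2]<33)
for lo in(-10,0,40): 
    s=m&(xt>lo)&(xt<lo+8); h,_=np.histogram(yt[s],np.arange(90,132,1)); print(lo,h.tolist())
cv2.imwrite("pics/w5.png",cv2.resize(p[90:330,60:340],None,fx=2.4,fy=2.4)[...,::-1])
E
```

```text
t: 12.53
tcp_pos: [598.1, -18.1, 53.9]
eef_rot: [180.0, 0.0, -8.3]
contact_force: [-1.0, -1.2, -2.6]
finger_gap: 0.227
grasp_force: 30.0
t: 12.78
tcp_pos: [598.3, -17.1, 53.9]
eef_rot: [180.0, -0.0, -8.3]
contact_force: [0.5, -1.1, -2.3]
finger_gap: 0.23
grasp_force: 30.0
-10 [12, 12, 16, 11, 16, 14, 13, 10, 12, 2, 20, 18, 15, 11, 10, 16, 8, 14, 10, 11, 13, 15, 11, 13, 9, 12, 12, 11, 12, 12, 3, 23, 56, 13, 26, 24, 1, 0, 0, 0, 0]
0 [14, 12, 18, 10, 13, 10, 20, 11, 14, 11, 0, 27, 21, 9, 14, 15, 12, 13, 11, 13, 16, 10, 13, 13, 11, 17, 10, 12, 13, 9, 9, 32, 40, 16, 23, 24, 4, 0, 0, 0, 0]
40 [15, 17, 15, 17, 17, 15, 11, 19, 11, 6, 0, 0, 0, 0, 0, 0, 0, 0, 0, 0, 0, 0, 0, 0, 0, 0, 0, 0, 0, 0, 0, 38, 69, 19, 12, 15, 12, 15, 13, 9, 16]
```

View pics/w5.png

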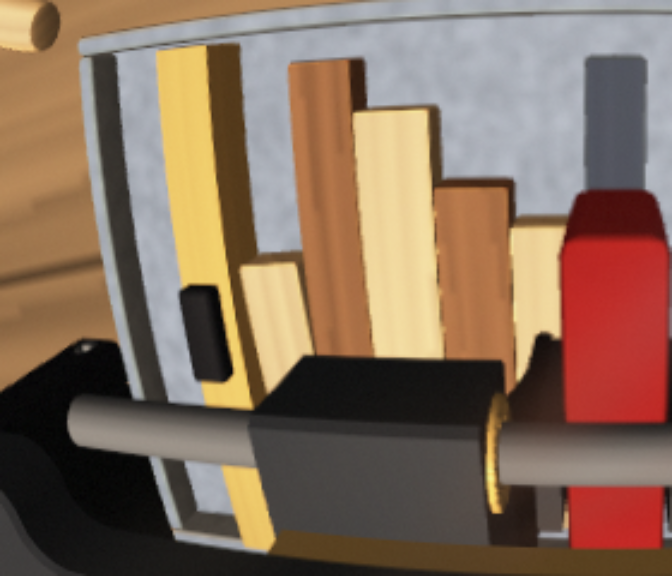

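The pack is nearly closed. Stick 5, at the left, is still slightly tilted between the stop and the pack.

```bash
for i in 1; do :; done; python3 -m pendant '0 0 0 0 -.03 0 -1;0 0 0 0 -.03 0 -1;0 0 0 0 -.03 0 -1'; python3 -m pendant '0 0 0 0 -.03 0 -1;0 0 0 0 0 0 -1'; python3 -m pendant '0 0 0 0 -.03 0 -1;0 0 0 0 0 0 -1'
```

```text
t: 13.08
tcp_pos: [598.4, -16.3, 54.0]
eef_rot: [180.0, -0.0, -8.4]
contact_force: [-0.5, -0.7, -2.6]
finger_gap: 0.228
grasp_force: 30.0
t: 13.25
tcp_pos: [598.5, -15.9, 54.0]
eef_rot: [-180.0, -0.0, -8.3]
contact_force: [-0.2, -0.1, -2.0]
finger_gap: 0.224
grasp_force: 30.0
t: 13.42
tcp_pos: [598.6, -15.7, 54.0]
eef_rot: [180.0, -0.0, -8.4]
contact_force: [-1.2, 0.3, -2.5]
finger_gap: 0.225
grasp_force: 30.0
```

```bash
python3 -m pendant '0 0 0 0 -.03 0 -1;0 0 0 0 0 0 -1'; python3 -m pendant '0 0 0 0 -.03 0 -1;0 0 0 0 0 0 -1'; python3 -m pendant '0 0 0 0 -.03 0 -1;0 0 0 0 0 0 -1';python3 - <<'E'
from h import *
o=get_obs(); p,d=camera("wrist");P=wcloud(d,o)
a=np.radians(-8.15);q=P-[596.5,-25.6,0]; yt=-np.sin(a)*q[...,0]+np.cos(a)*q[...,1]; xt=np.cos(a)*q[...,0]+np.sin(a)*q[...,1]
m=(abs(xt)<80)&(yt>-20)&(yt<135)&(P[...,2]>15)&(P[...,2]<33)
for lo in(-10,-2,40): 
    s=m&(xt>lo)&(xt<lo+8); h,_=np.histogram(yt[s],np.arange(90,132,1)); print(lo,h.tolist())
E
```

```text
t: 13.58
tcp_pos: [598.6, -15.4, 53.9]
eef_rot: [180.0, -0.0, -8.3]
contact_force: [-1.0, -1.6, -1.7]
finger_gap: 0.233
grasp_force: 30.0
t: 13.75
tcp_pos: [598.6, -15.1, 54.0]
eef_rot: [180.0, -0.0, -8.3]
contact_force: [-0.4, -0.9, -2.7]
finger_gap: 0.231
grasp_force: 30.0
t: 13.92
tcp_pos: [598.6, -14.9, 53.9]
eef_rot: [180.0, -0.0, -8.3]
contact_force: [-0.4, -1.6, -2.8]
finger_gap: 0.229
grasp_force: 30.0
-10 [16, 15, 15, 12, 12, 14, 14, 12, 15, 12, 12, 6, 17, 14, 8, 17, 8, 17, 14, 10, 11, 11, 11, 12, 11, 13, 11, 12, 15, 10, 9, 23, 42, 14, 25, 25, 3, 1, 0, 0, 0]
-2 [11, 17, 15, 12, 15, 15, 11, 11, 12, 16, 11, 9, 15, 17, 12, 12, 13, 12, 13, 15, 10, 16, 11, 17, 9, 11, 14, 13, 12, 11, 12, 39, 28, 12, 16, 32, 8, 0, 0, 0, 0]
40 [13, 14, 15, 21, 11, 21, 16, 13, 15, 15, 13, 10, 0, 0, 0, 0, 0, 0, 0, 0, 0, 0, 0, 0, 0, 0, 0, 0, 0, 0, 0, 34, 70, 17, 17, 12, 17, 9, 13, 14, 14]
```

```bash
g(){ grep -E "tcp|contact"; }; python3 -m pendant '0 0 0 0 -.03 0 -1;0 0 0 0 0 0 -1'|g; python3 -m pendant '0 0 0 0 -.03 0 -1;0 0 0 0 0 0 -1'|g; python3 -m pendant '0 0 0 0 -.03 0 -1;0 0 0 0 0 0 -1'|g
```

```text
tcp_pos: [598.6, -14.8, 53.9]
contact_force: [-0.3, -1.7, -2.5]
tcp_pos: [598.7, -14.7, 53.9]
contact_force: [-0.4, -3.6, -0.8]
tcp_pos: [598.7, -14.7, 54.0]
contact_force: [-1.2, -5.3, -1.2]
```

```bash
g(){ grep -E "tcp|contact"; }; python3 -m pendant '0 0 0 0 -.03 0 -1;0 0 0 0 0 0 -1;0 0 0 0 0 0 -1'|g; python3 -m pendant '0 0 0 0 -.02 0 -1;0 0 0 0 0 0 -1;0 0 0 0 0 0 -1'|g
```

```text
tcp_pos: [598.7, -14.7, 54.0]
contact_force: [-1.6, -6.3, -0.3]
tcp_pos: [598.7, -14.7, 54.0]
contact_force: [-1.2, -5.6, -2.0]
```

```bash
g(){ grep -E "tcp|contact"; }; python3 -m pendant '0 0 0 0 -.03 0 -1;0 0 0 0 0 0 -1'|g; python3 -m pendant '0 0 0 0 0 0 -1;0 0 0 0 0 0 -1'|g;  python3 -m pendant '0 0 0 0 0 0 -1;0 0 0 0 0 0 -1'|g
```

```text
tcp_pos: [598.7, -14.6, 53.9]
contact_force: [-1.4, -6.7, -0.5]
tcp_pos: [598.7, -14.6, 54.0]
contact_force: [-1.3, -6.5, 0.4]
tcp_pos: [598.8, -14.6, 54.0]
contact_force: [-1.7, -7.7, -0.2]
```

```bash
g(){ grep -E "tcp|contact"; }; python3 -m pendant '0 0 0 0 -.03 0 -1;0 0 0 0 0 0 -1'|g; python3 -m pendant '0 0 0 0 -.02 0 -1;0 0 0 0 0 0 -1'|g;  python3 -m pendant '0 0 0 0 0 0 -1;0 0 0 0 0 0 -1'|g
```

```text
tcp_pos: [598.7, -14.6, 54.0]
contact_force: [-1.6, -6.7, -1.4]
tcp_pos: [598.8, -14.6, 54.0]
contact_force: [-2.9, -8.5, 0.0]
tcp_pos: [598.7, -14.6, 54.0]
contact_force: [-2.6, -7.9, -0.8]
```

```bash
g(){ grep -E "^t|contact"; }; python3 -m pendant '0 0 0 0 -.02 0 -1;0 0 0 0 0 0 -1;0 0 0 0 0 0 -1;0 0 0 0 0 0 -1'|g; python3 -m pendant '0 0 0 0 0 0 -1;0 0 0 0 0 0 -1;0 0 0 0 0 0 -1;0 0 0 0 0 0 -1;0 0 0 0 0 0 -1;0 0 0 0 0 0 -1'|g;python3 - <<'E'
from h import *
o=get_obs(); p,d=camera("wrist");P=wcloud(d,o)
cv2.imwrite("pics/w6.png",cv2.resize(p[90:330,60:340],None,fx=2.4,fy=2.4)[...,::-1])
E
```

```text
t: 16.3
tcp_pos: [598.7, -14.5, 53.9]
contact_force: [-2.2, -8.3, -0.7]
t: 16.8
tcp_pos: [598.7, -14.5, 54.0]
contact_force: [-2.1, -7.8, 0.5]
```

View pics/w6.png

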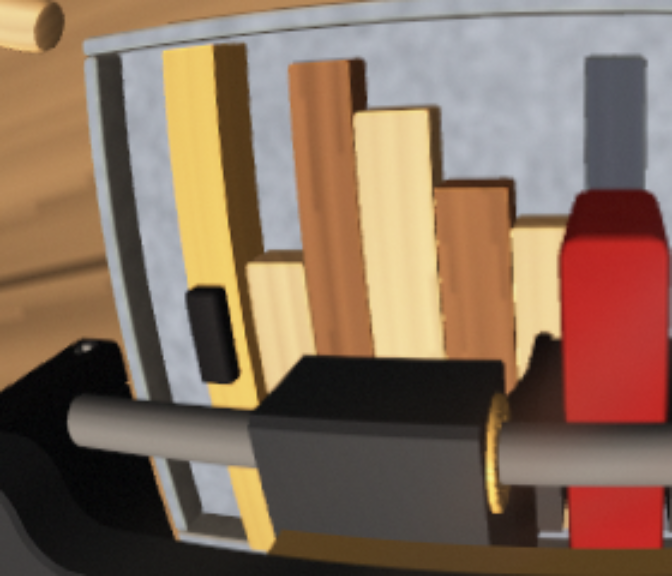

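The pack is closed and parallel. From the stop at x≈205 the sticks run in order (275, 330, 400, 475, 540) to the rake, with no gaps. One more small step will bring the force to about 9 N, then I'll hold and back off.

```bash
g(){ grep -E "^t|contact"; }; python3 -m pendant '0 0 0 0 -.03 0 -1;0 0 0 0 0 0 -1;0 0 0 0 0 0 -1;0 0 0 0 0 0 -1'|g; python3 -m pendant '0 0 0 0 0 0 -1;0 0 0 0 0 0 -1;0 0 0 0 0 0 -1;0 0 0 0 0 0 -1;0 0 0 0 0 0 -1'|g; python3 -m pendant '0 0 0 0 .1 0 -1;0 0 0 0 .2 0 -1;0 0 0 0 .3 0 -1;0 0 0 0 .8 0 -1;0 0 0 0 1 0 -1;0 0 0 0 1 0 -1;0 0 0 0 0 -1 -1;0 0 0 0 0 -3 -1;0 0 0 0 0 -3 -1;0 0 0 0 0 -2 -1;0 0 0 0 0 0 -1'; python3 - <<'E'
from h import *
o=get_obs(); p,d=camera("wrist"); cv2.imwrite("pics/w7.png",p[...,::-1])
P=wcloud(d,o)
for c in cut_out("wrist","stick1")+cut_out("wrist","stop"):
    r=c["region"]&(P[...,2]>16)&(P[...,2]<34); q=P[r][:,:2].astype(np.float32)
    if len(q)>20: print(round(c["confidence"],2),np.round(c["centre"]),cv2.minAreaRect(q))
to(507,326.5,145,-12)
E
```

```text
t: 17.18
tcp_pos: [598.8, -14.5, 54.0]
contact_force: [-2.8, -8.7, 0.0]
t: 17.6
tcp_pos: [598.7, -14.5, 54.0]
contact_force: [-1.5, -8.9, -0.9]
t: 18.52
tcp_pos: [596.8, -45.9, 149.9]
eef_rot: [-179.9, -0.5, -8.4]
contact_force: [0.2, -0.2, -1.5]
finger_gap: 0.228
grasp_force: 30.0
0.93 [179. 222.] ((618.4556884765625, 43.343505859375), (23.963430404663086, 98.40805053710938), 82.12675476074219)
0.71 [160. 206.] ((635.2998657226562, 61.520111083984375), (21.612380981445312, 98.68704986572266), 80.68344116210938)
0.69 [197. 246.] ((598.4122924804688, 24.88043785095215), (22.429933547973633, 89.73001861572266), 81.8686294555664)
0.63 [209. 196.] ((596.8292236328125, 87.11376953125), (20.711421966552734, 69.60626983642578), 82.23279571533203)
0.55 [198. 271.] ((584.0330200195312, 5.4185028076171875), (22.471256256103516, 91.7646713256836), 81.76258087158203)
0.33 [211.  13.] ((641.5537109375, 404.34161376953125), (32.90851593017578, 84.58702850341797), 89.69257354736328)
0.57 [170. 172.] ((625.3736572265625, 101.71593475341797), (21.181961059570312, 144.84271240234375), 81.74407196044922)
at [593.7 -45.9 143.6] [ 1.7999e+02  2.0000e-02 -8.3600e+00] rotvec [0.0001 0.0004 0.0636] shift cm (now frame) [-13.993 -35.583  -0.135] (after turn) [-16.226 -34.622  -0.137]
```

View pics/w7.png

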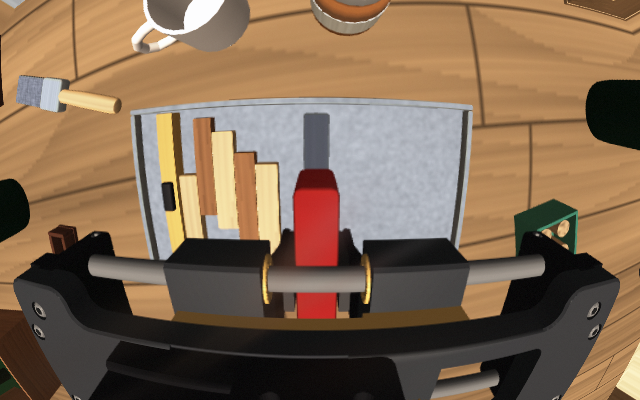

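All five sticks are parallel to the stop, within 1.5°, and the farthest is about 92 mm from its face. The rake goes back now.

```bash
python3 -m pendant '0 0 0.0636 0 0 0 -1;0 0 0 -1.475 -3.147 0 -1;0 0 0 -1.475 -3.147 0 -1;0 0 0 -1.475 -3.147 0 -1;0 0 0 -1.475 -3.147 0 -1;0 0 0 -1.475 -3.147 0 -1;0 0 0 -1.475 -3.147 0 -1;0 0 0 -1.475 -3.147 0 -1;0 0 0 -1.475 -3.147 0 -1;0 0 0 -1.475 -3.147 0 -1;0 0 0 -1.475 -3.147 0 -1;0 0 0 -1.475 -3.147 0 -1;0 0 0 0 0 0 -1;0 0 0 0 0 0 -1;0 0 0 0 0 0 -1;0 0 0 0 0 0 -1'; python3 - <<'E'
from h import *
to(507,326.6,52,-12)
o=get_obs(); p,d=camera("wrist"); P=wcloud(d,o);X,Y,Z=P[...,0],P[...,1],P[...,2]
hsv=cv2.cvtColor(p,cv2.COLOR_RGB2HSV); red=((hsv[...,0]<8)|(hsv[...,0]>172))&(hsv[...,1]>120)
for l,m in(("handle",red&(Z>172)&(Z<190)),("stand",(X>400)&(X<620)&(Y>270)&(Y<380)&(Z>24)&(Z<35))):
    q=P[m&~np.isnan(X)]; print(l,len(q),cv2.minAreaRect(q[:,:2].astype(np.float32)) if len(q)>5 else 0,np.median(q,0))
E
```

```text
t: 20.0
tcp_pos: [507.6, 324.8, 143.0]
eef_rot: [179.9, 0.0, -12.1]
contact_force: [0.5, -0.1, -2.7]
finger_gap: 0.228
grasp_force: 30.0
at [507.6 324.8 143. ] [ 1.799e+02  4.000e-02 -1.210e+01] rotvec [ 0.0017  0.0007 -0.0017] shift cm (now frame) [-0.093 -0.176  9.097] (after turn) [-0.099 -0.161  9.097]
handle 4681 ((518.0482177734375, 327.8036193847656), (30.128246307373047, 68.7008285522461), 78.13603210449219) [529.71984486 321.25873756 181.81945976]
stand 981 ((554.3424072265625, 316.8273010253906), (34.08823776245117, 76.39691162109375), 77.27304077148438) [567.58961291 322.63006989  28.80113151]
```

Correcting y by 1.8 mm, then lowering in stages.

```bash
python3 -m pendant '0.0008 0 -0.001 -.09 -.18 2 -1;0 0 0 0 0 2 -1;0 0 0 0 0 .8 -1;0 0 0 0 0 0 -1;0 0 0 0 0 0 -1;0 0 0 0 0 0 -1'; python3 -c "
from h import *
to(507,326.6,52.2,-12)"
```

```text
t: 20.55
tcp_pos: [507.5, 328.6, 97.1]
eef_rot: [-179.9, -0.1, -12.0]
contact_force: [0.0, 0.1, -2.7]
finger_gap: 0.228
grasp_force: 30.0
at [507.5 328.6  97.1] [-1.799e+02 -7.000e-02 -1.197e+01] rotvec [-0.0018 -0.0012  0.0005] shift cm (now frame) [-0.016  0.213  4.492] (after turn) [-0.011  0.205  4.492]
```

```bash
python3 -m pendant '0 0 0 0 0 0 -1;0 0 0 0 0 0 -1;0 0 0 0 0 0 -1'; python3 -c "
from h import *
to(507,326.6,52.2,-12)"
```

```text
t: 20.8
tcp_pos: [507.1, 328.7, 96.6]
eef_rot: [-179.9, -0.0, -11.9]
contact_force: [-0.1, 0.1, -2.8]
finger_gap: 0.229
grasp_force: 30.0
at [507.1 328.7  96.6] [-1.7992e+02 -5.0000e-02 -1.1940e+01] rotvec [-0.0015 -0.0008  0.0011] shift cm (now frame) [0.026 0.215 4.442] (after turn) [0.03  0.208 4.443]
```

Settled; the y error is a real 2 mm.

```bash
python3 -m pendant '-0.0012 0 0 .02 .2 0 -1;0 0 0 0 0 0 -1;0 0 0 0 0 1 -1;0 0 0 0 0 .8 -1;0 0 0 0 0 0 -1;0 0 0 0 0 0 -1'; python3 -c "
from h import *
to(507,326.6,52.2,-12)"
```

```text
t: 21.3
tcp_pos: [506.0, 326.1, 76.8]
eef_rot: [179.9, 0.1, -11.9]
contact_force: [-0.4, 0.1, -1.6]
finger_gap: 0.225
grasp_force: 30.0
at [506.  326.1  76.8] [ 1.799e+02  8.000e-02 -1.193e+01] rotvec [0.0018 0.0013 0.0013] shift cm (now frame) [ 0.092 -0.073  2.46 ] (after turn) [ 0.089 -0.068  2.46 ]
```

```bash
python3 -m pendant '0 0 0 .05 -.04 .8 -1;0 0 0 0 0 .8 -1;0 0 0 0 0 .4 -1;0 0 0 0 0 .3 -1;0 0 0 0 0 .1 -1;0 0 0 0 0 0 -1;0 0 0 0 0 0 -1'; python3 -c "
from h import *
to(507,326.6,52.2,-12)"
```

```text
t: 21.88
tcp_pos: [507.3, 326.9, 54.1]
eef_rot: [180.0, -0.0, -11.9]
contact_force: [0.0, 0.3, -2.3]
finger_gap: 0.228
grasp_force: 30.0
at [507.3 326.9  54.1] [ 1.7999e+02 -1.0000e-02 -1.1930e+01] rotvec [ 0.0002 -0.0003  0.0012] shift cm (now frame) [-0.02   0.034  0.19 ] (after turn) [-0.02   0.034  0.19 ]
```

```bash
python3 -m pendant '0 0 0 0 .02 .1 -1;0 0 0 0 0 .07 -1;0 0 0 0 0 0 -1;0 0 0 0 0 0 -1'; python3 -m pendant '0 0 0 0 0 0 -.4;0 0 0 0 0 0 -.2;0 0 0 0 0 0 0;0 0 0 0 0 0 .5;0 0 0 0 0 0 1;0 0 0 0 0 0 1;0 0 0 0 0 0 1;0 0 0 0 0 0 1;0 0 0 0 0 0 1;0 0 0 0 0 0 1;0 0 0 0 0 0 1;0 0 0 0 0 0 1'
```

```text
t: 22.22
tcp_pos: [507.1, 326.6, 52.3]
eef_rot: [180.0, -0.0, -11.9]
contact_force: [-0.4, -0.3, -2.2]
finger_gap: 0.227
grasp_force: 30.0
t: 23.22
tcp_pos: [507.1, 326.6, 52.2]
eef_rot: [180.0, -0.0, -11.9]
contact_force: [0.4, 0.1, 0.5]
finger_gap: 0.979
grasp_force: 0.0
```

```bash
python3 -m pendant '0 0 0 0 0 -1 1;0 0 0 0 0 -2 1;0 0 0 0 0 -3.5 1;0 0 0 0 0 -3.5 1;0 0 0 0 0 -3.5 1;0 0 0 0 0 -2 1;0 0 0 0 0 0 1;0 0 0 0 0 0 1;0 0 0 0 0 0 1;0 0 0 0 0 0 1'; python3 - <<'E'
from h import *
o=get_obs(); p,d=camera("wrist"); P=wcloud(d,o);X,Y,Z=P[...,0],P[...,1],P[...,2]
hsv=cv2.cvtColor(p,cv2.COLOR_RGB2HSV); red=((hsv[...,0]<8)|(hsv[...,0]>172))&(hsv[...,1]>120)
for l,m in(("handle",red&(Z>80)),("stand",(X>400)&(X<620)&(Y>270)&(Y<380)&(Z>24)&(Z<35))):
    q=P[m&~np.isnan(X)]; print(l,len(q),cv2.minAreaRect(q[:,:2].astype(np.float32)),np.median(q,0))
for n in("scene","top"):
    p,d=camera(n); P=cloud(n,d); Z=P[...,2]
    for k,zl,zh in(("stick1",18,26),("stop",24,40)):
        for c in cut_out(n,k):
            q=P[c["region"]&(d>0)&(Z>zl)&(Z<zh)][:,:2].astype(np.float32)
            if len(q)>20:r=cv2.minAreaRect(q);print(n,k,round(c["confidence"],2),np.round(r[0],1),np.round(r[1],1),round(r[2],1))
    if n=="scene": cv2.imwrite("pics/s9.png",cv2.resize(p[90:310,250:530],None,fx=2.7,fy=2.7)[...,::-1])
E
```

```text
t: 24.05
tcp_pos: [506.6, 326.2, 206.0]
eef_rot: [179.9, 0.1, -11.9]
contact_force: [0.0, -0.6, 0.4]
finger_gap: 1.0
grasp_force: 0.0
handle 1882 ((508.28173828125, 324.7236633300781), (69.21235656738281, 80.79472351074219), 36.99125671386719) [510.15594313 326.45203333  90.88526911]
stand 1646 ((506.8587341308594, 327.2959899902344), (33.499176025390625, 174.84133911132812), 77.8721923828125) [519.50493534 326.4747441   28.85410823]
scene stick1 0.79 [618.3  43.7] [ 26.5 100. ] 83.1
scene stick1 0.74 [580.7  87.1] [ 25.4 100.3] 82.4
scene stick1 0.67 [579.9   4.4] [22.4 99.7] 81.4
scene stick1 0.62 [592.9  24.2] [ 21.7 101.6] 81.5
scene stick1 0.5 [638.3  60.6] [19.2 95.3] 82.0
scene stop 0.72 [614.9 102.8] [ 20.3 168.3] 81.9
scene stop 0.49 [625.5  39.3] [17.8 82. ] 84.8
top stick1 0.81 [618.1  46.5] [ 21.9 100.4] 81.9
top stick1 0.81 [635.1  64.9] [18.9 98.7] 82.0
top stick1 0.73 [579.4   8.8] [21.9 98.8] 82.0
top stick1 0.62 [592.5  27.6] [ 23.2 101.4] 82.2
top stick1 0.5 [581.5  92.4] [ 21.1 100.3] 81.4
top stop 0.64 [597.   27.8] [22.6 87.7] 83.7
top stop 0.62 [614.5 106.5] [ 18.4 165.6] 81.9
top stop 0.39 [ 475.7 -322.7] [109.5  70. ] 9.4
```

View pics/s9.png

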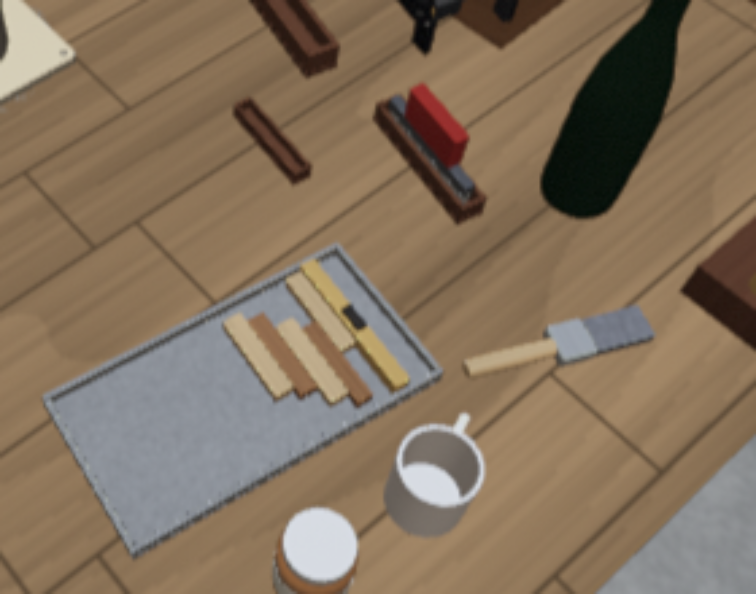

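The final view shows the rake upright in its stand at (435,145) and the sticks packed flat and parallel against the stop at (345,325). The stop has not moved: top view (614.5,106.5) against (613.7,106.6) at the start. Handing in.

```bash
python3 -c "
from cell import *
print(sign_off())"
```

```text
the job is handed in; nothing more can be done
None
```

The job is handed in, with no verdict returned: the five sticks lie flat and parallel against the stop after a press of about 9 N, the stop shows no shift within camera accuracy (under 1 mm), and the rake stands upright in its stand, released.

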